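# Put the sealant and filler away in the caddy

### The job

Put the jointing materials away in the grey steel caddy: first stand the tall sealant cartridge upright in the empty pocket at the back, then stack the three filler tins upright in the marked circle in the front bay, the large tin at the bottom, then the medium one, then the small one on top, each centred on the one below. Set each thing down rather than dropping it, and leave the trowel, the tape measure and the timber offcut where they are.

Things in the scene. Friction and masses are not known exactly. Their poses are not given: they have to be found in the camera images.
- cartridge_mid (a point): white sealant cartridge standing upright on its flat end; cylinder 50 mm in diameter and 210 mm tall, with a threaded stub 17 mm in diameter and 25 mm high on top (235 mm in all); about 0.4 kg. The point is on its axis, 105 mm above its underside; z points up along the axis. It can be held near its top, across the cylinder just below the stub
- tin_large_mid (a point): large round slip-lid filler tin with a flat lid and flat bottom, 66 mm in diameter, 72 mm tall, about 0.4 kg, standing. The point is its centre, half-way up (36 mm above its underside); z points up
- tin_medium_mid (a point): medium round slip-lid filler tin of the same make, 54 mm in diameter, 54 mm tall, about 0.2 kg, standing. The point is its centre, 27 mm above its underside; z points up
- tin_small_mid (a point): small round slip-lid filler tin of the same make, 42 mm in diameter, 40 mm tall, about 0.1 kg, standing. The point is its centre, 20 mm above its underside; z points up
- caddy: grey sheet-steel carrier, 210 mm (x) by 140 mm (y), standing fixed on the table. Origin: centre of its underside; x to its back (away from the robot, within 0.2 rad), y to its left, z up. From front to back: a shallow bay, a 34 mm wide strip with a pencil and a putty knife in it (not above the bay's rim), and two deep pockets side by side
- bay (a point): centre of the floor of the caddy's front bay, 4 mm above the table, where the stack of tins goes: inside 100 mm (x) by 135 mm (y), rim 14 mm high above its floor; an 84 mm circle is marked round this point. It lies 52 mm in front (-x) of the caddy's origin. Axes as the caddy's
- pocket (a point): centre of the floor, 4 mm above the table, of the empty pocket, the right-hand (-y) one at the caddy's back, 70 mm behind and 34 mm right of the caddy's origin; inside 66 mm by 66 mm, walls 60 mm high above its floor and 2.5 mm thick. The other pocket, 69 mm to its left, holds spare nozzles that stand up to 100 mm above the table. Axes as the caddy's
- trowel: bystander, not to be moved: finishing trowel lying flat, steel blade 200 mm (x) by 110 mm (y), wooden handle 130 mm long along x over it, top at 66 mm. Origin under the middle of the blade
- tape_measure_mid (a point): bystander, not to be moved: black tape measure 68 mm (x) by 37 mm (y), 61 mm tall; a short yellow tongue at its -x end reaches 51 mm from the point, which is its middle, 30 mm above its underside
- offcut_mid (a point): bystander, not to be moved: timber offcut 90 mm (x) by 58 mm (y), 42 mm tall. The point is its middle, 21 mm above its underside
Mind the look-alikes: they are no part of the job. Leave any blue or yellow look-alike of the part that bears cartridge_mid alone. Leave any turquoise look-alike of the part that bears tin_large_mid alone.

How it is judged (in metres and radians):
On the way, in this order (a step that is already met when the one before it is completed fails the run):
1. the sealant cartridge stands upright in the empty back pocket and is let go (horizontal distance between cartridge_mid and pocket below 0.012 m and z of cartridge_mid in the frame of pocket between 0.1 and 0.11 m and angle between cartridge_mid's own z axis and vertical below 0.08 rad and linear speed of cartridge below 0.03 m/s and contact force between the fingers and cartridge below 0.1 N), for 0.2 s.
2. the large tin then stands in the middle of the front bay and is let go (horizontal distance between tin_large_mid and bay below 0.015 m and z of tin_large_mid in the frame of bay between 0.031 and 0.041 m and angle between tin_large_mid's own z axis and vertical below 0.08 rad and linear speed of tin_large below 0.03 m/s and contact force between the fingers and tin_large below 0.1 N), for 0.2 s.
3. the medium tin then stands on the large tin and is let go (horizontal distance between tin_medium_mid and tin_large_mid below 0.01 m and z of tin_medium_mid in the frame of tin_large_mid between 0.058 and 0.068 m and angle between tin_medium_mid's own z axis and vertical below 0.08 rad and linear speed of tin_medium below 0.03 m/s and contact force between the fingers and tin_medium below 0.1 N), for 0.2 s.
4. the small tin then stands on the medium tin and is let go (horizontal distance between tin_small_mid and tin_medium_mid below 0.01 m and z of tin_small_mid in the frame of tin_medium_mid between 0.042 and 0.052 m and angle between tin_small_mid's own z axis and vertical below 0.08 rad and linear speed of tin_small below 0.03 m/s and contact force between the fingers and tin_small below 0.1 N), for 0.2 s.
At the end, for the whole second after the job is handed in: Cartridge upright on the pocket floor within 12 mm of its centre; large tin on the bay floor within 15 mm of its centre; medium on large and small on medium within 10 mm of the axis below; tilts under 0.08 rad, heights right within 5 mm, all at rest and let go (all of step 1 and all of step 2 and all of step 3 and all of step 4); the robot touches nothing.
It fails at once if the trowel, the tape measure or the timber offcut is moved by more than 20 mm (distance of any of trowel, tape_measure_mid, offcut_mid from where it was at the start of the episode above 0.02 m).
It fails at once if the cartridge or a tin is dropped or knocked over (moves faster than 0.6 m/s while the fingers do not touch it, as after a fall of about 18 mm) ((linear speed of cartridge above 0.6 m/s and contact force between the fingers and cartridge below 0.1 N) or (linear speed of tin_large above 0.6 m/s and contact force between the fingers and tin_large below 0.1 N) or (linear speed of tin_medium above 0.6 m/s and contact force between the fingers and tin_medium below 0.1 N) or (linear speed of tin_small above 0.6 m/s and contact force between the fingers and tin_small below 0.1 N)).
It also fails if it takes over 122 s, if anything falls off the work surface, if the arm or the gripper's body presses on something with over 40 N, if the wrist force passes 120 N, or if a joint passes its speed limit or range.

### The arm

A 6-joint arm with a two-finger parallel gripper is mounted at the origin on the work surface. World frame = base frame: x ahead of the robot, y to its left, z up, the work surface at z = 0. Lengths are in m, angles in degrees, forces in N, time in s.
With the tool pointing down it reaches from about 0.35 to 0.875 m from the base axis. Payload 4.2 kg.
Tool frame: the origin (TCP) lies midway between the tips of the shut fingers; the grasp point (between the pads) lies 19 mm behind it; x points along the fingers, y is the direction in which the jaws open and shut, and the axes are right-handed (so a half turn about x gives the same grasp; the last joint's range is limited). The gripper opens to 87 mm and grips with 3 to 60 N. Pads are 19 mm wide; open, the fingers measure 117 mm over their backs; the gripper's body (75 mm by 190 mm) begins 51 mm behind the grasp point.
Start: joints at [-53.766, 22.042, 0.453, 0, -68.411, -14.817], TCP at [0.228, -0.582, 0.223] pointing down, gripper open.
Joint ranges: [-179.83, 179.83], [-69.29, 118.12], [-61.27, 80.66], [-181.25, 117.63], [-171.15, -9.14], [-177.46, 177.46]. Speed limits (degrees/s): [159.86, 159.86, 180, 180, 180, 180].

### API

Orientations are given as a 3x3 rotation matrix whose columns are the frame's x, y, z axes.
In Python, from station import r gives the robot as it stands.
- The arm moves only by the tool play_rows, never from a script. Its argument "plan" is a list that holds one entry, the list of rows, each a list of 6 numbers: the shift along the tool's x, y, z in cm, then the turn, a rotation vector about the tool's x, y, z in units of 10 degrees (1.0 is 10 degrees). A call has 1 to 5 rows; each row is the pose to reach, as a shift and turn from the pose commanded when the call began, along the tool's axes at that moment; what a row does not reach only later rows make up. A row lasts 1/8 s, in which the tool goes at most 62.5 mm and 10.7 degrees, less where a joint would pass 70% of its speed; a pose out of reach is approached as far as the arm can. A call with a gripper value outside its range is refused whole. "hand" is the opening, from 0 (shut) to 1 (fully open), set as the call begins (left out, the last holds). The fingers move at their own pace and stop on an object; the grip force is fixed at half the most. Time passes only in rows, so rows that repeat a pose let the fingers close. It gives the time, the measured TCP pose, the force and the opening at its end, in the units of the state.
- r.sense(): the state, without advancing time (a new reading comes with each control period).
- r.capture(name): name is "side" or "top" or "wrist"; returns (picture, depth): 400x640x3 uint8, blue, green, red; 400x640 float32, m along the optical axis (not along the pixel's ray), 0 where there is no reading.
- r.get_calibration(name): a dict with "vfov" (degrees; the focal length in pixels is half the picture's height over the tangent of half this angle, whatever the lens; pixels are square), "cx", "cy" (the principal point, pixels), "rvec" (rotation vector, rad) and "tvec" (3), from world to camera coordinates, as OpenCV has them. Camera axes: x right, y down, z forward; pixel columns grow to the right and rows downward; lengths in m; the calibration is good to about 2 mm. A picture is of the moment at which its call begins: read the wrist's pose just before it. get_calibration takes no time and is no camera call; for the wrist camera it gives the pose at the moment of the call.
- r.finish_job(): hands the job in, once; it reports no verdict.
The state is a dict: "time_s": time; "joints": joint angles; "joint_velocities": joint speeds; "effort": joint torques, N m; "tcp_pos": TCP position; "ee_rot": TCP orientation; "wrist_force": force on the tool from outside, world axes, zero at the start; "moment": the same for the moment, N m; "gripper_width": opening from 0.0 (shut) to 1.0 (fully open).
Only numpy, scipy, OpenCV 4.12 (cv2) and the standard library are available. Lean on these libraries where they do the work, as an engineer would, in place of code of your own. Each camera call takes 0.05 s, during which the arm holds its last target.

## Working session

There is one attempt and no reset: what is moved stays moved. The work goes in short steps, Python scripts to look and compute and a tool call to move; the robot and the scene stay as the last step left them, time stands still between calls to the robot, and variables do not carry over. Pictures are saved under pics/ and viewed, and the job is handed in when it is done.

Besides the shell and the picture viewer there is one more tool, called after "Request:" as a command line: name --argument value ..., lists and objects as JSON in quotes. play_rows: Moves the arm, as the interface text tells. Its arguments: {"type":"object","properties":{"plan":{"type":"array","items":{"type":"array","items":{"type":"array","items":{"type":"number"}}}},"hand":{"type":"number"}},"required":["plan"]}

```bash
ls; mkdir -p pics; cat > h.py <<'E'
import numpy as np, cv2
from station import r
def cal(n):
    c=r.get_calibration(n); f=200/np.tan(np.radians(c['vfov'])/2)
    R,_=cv2.Rodrigues(np.array(c['rvec'],float)); return f,c['cx'],c['cy'],R,np.array(c['tvec'],float).ravel()
def cloud(n,d,c=None):
    f,cx,cy,R,t=c or cal(n); v,u=np.mgrid[0:400,0:640]
    P=np.stack([(u-cx)/f*d,(v-cy)/f*d,d],-1); W=(P-t)@R; W[d<=0]=np.nan; return W
def snap(n,k):
    c=cal(n); im,d=r.capture(n); cv2.imwrite(f'pics/{k}.png',im); np.savez(f'pics/{k}.npz',im=im,d=d,W=cloud(n,d,c)); return im,d
E
python3 - <<'E'
from h import *
print(r.sense())
for n in ['side','top','wrist']:
    print(n,r.get_calibration(n)); snap(n,n+'0')
E
```

```text
pics
{'time_s': 0.0, 'joints': array([-5.37658157e+01,  2.20903479e+01,  3.77727456e-01, -3.11170037e-02,
       -6.84116893e+01, -1.48165242e+01]), 'joint_velocities': array([-0.04010722, -0.07875421, -0.07794381,  0.06042195, -0.04782273,
       -0.0204971 ]), 'effort': array([-2.20521870e-04, -3.90658951e+01,  1.87405980e+01,  4.21997845e+00,
        1.09499742e-02, -1.96539299e-04]), 'tcp_pos': array([ 0.2280195 , -0.58124693,  0.22144445]), 'ee_rot': array([[-8.75065474e-04, -3.64976229e-01,  9.31016427e-01],
       [ 2.04848277e-03,  9.31014176e-01,  3.64977271e-01],
       [-9.99997519e-01,  2.22655012e-03, -6.70508448e-05]]), 'wrist_force': array([-0.02338528,  0.30899337,  0.04187603]), 'moment': array([-0.03127963,  0.01142035, -0.01300258]), 'gripper_width': 1.003611070474811}
side {'vfov': 45.67166760879294, 'cx': 315.70549881164766, 'cy': 205.41374499504545, 'rvec': array([ 0.47327781, -2.60265865,  1.3464934 ]), 'tvec': array([0.51033711, 0.17047449, 1.16250567])}
top {'vfov': 46.40318707469223, 'cx': 317.73543317451134, 'cy': 196.82953020359403, 'rvec': array([ 2.18497255, -2.16036761,  0.14965136]), 'tvec': array([-0.01997061,  0.54071827,  1.12619342])}
wrist {'vfov': 68.36977902531639, 'cx': 320.79350174158503, 'cy': 201.977447336438, 'rvec': array([-1.67698741, -2.45842042, -0.33314468]), 'tvec': array([ 0.62478144, -0.03226874,  0.39309452])}
```

View pics/top0.png

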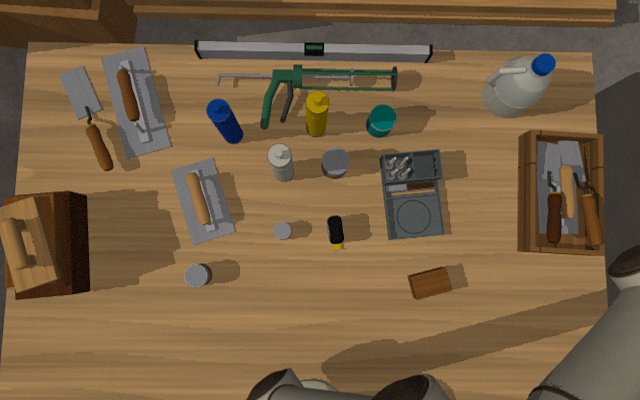

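View pics/side0.png

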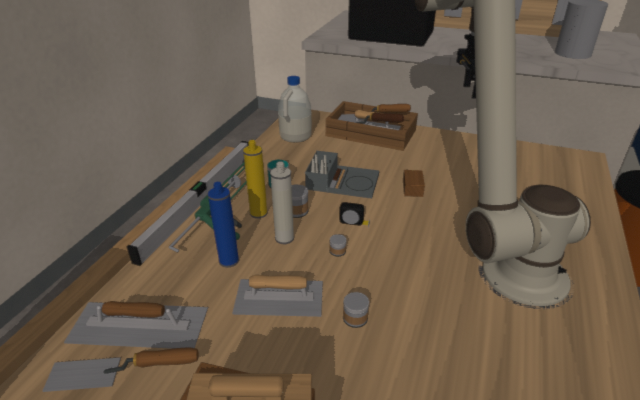

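View pics/wrist0.png

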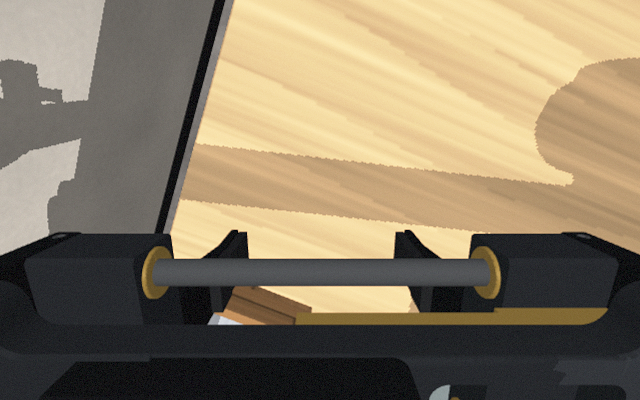

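The top view shows these pieces:
- **Cartridges:** white at (281,162), blue at (225,122) and yellow at (317,113). The task's one is white.
- **Tins:** grey at (335,163), (197,275) and (282,231), turquoise at (381,121). The three grey ones are the ones meant; their sizes are still to be measured.
- **Caddy:** at (412,195), with the empty pocket back right at about (426,165).

Next I'll measure them and confirm with an enlarged crop.

```bash
cat > m.py <<'E'
from h import *
def fit(pts):
    A=np.c_[2*pts,np.ones(len(pts))]; s=np.linalg.lstsq(A,(pts**2).sum(1),rcond=None)[0]; return s[:2],np.sqrt(s[2]+s[:2]@s[:2])
def topfit(W,uv,rad):
    u,v=uv; w=W[v-rad:v+rad,u-rad:u+rad].reshape(-1,3); w=w[np.isfinite(w[:,2])]
    return w
E
python3 - <<'E'
from m import *
W=np.load('pics/top0.npz')['W']; im=np.load('pics/top0.npz')['im']
for k,uv,rad in [('tA',(335,163),18),('tB',(197,275),18),('tC',(282,231),14),('cart',(280,152),14),('turq',(381,121),18)]:
    w=topfit(W,uv,rad); zt=np.percentile(w[:,2],90 if k!='cart' else 60)
    for zz in ([zt] if k!='cart' else [.235,.21]):
        s=w[abs(w[:,2]-zz)<.006]; 
        if len(s)<5: print(k,zz,'few');continue
        (c,rr),=[cv2.minEnclosingCircle(s[:,:2].astype(np.float32))]
        print(k,'z',zz.round(4),'n',len(s),'mean',s.mean(0).round(4),'MEC',np.round(c,4),'diam',round(2*rr,4))
for uv in [(335,163),(430,283),(335,225),(425,165),(413,215),(200,200),(413,188)]:
    print(uv,W[uv[1],uv[0]].round(4))
c=cv2.resize(im[140:300,170:450],None,fx=2.8,fy=2.8,interpolation=cv2.INTER_CUBIC); cv2.imwrite('pics/crop1.png',c)
E
```

```text
tA z 0.0719 n 577 mean [ 0.6263 -0.0545  0.0702] MEC [ 0.6263 -0.0549] diam 0.0677
tB z 0.0535 n 430 mean [0.3477 0.2751 0.0525] MEC [0.3477 0.2754] diam 0.0558
tC z 0.0397 n 243 mean [0.4573 0.0734 0.0386] MEC [0.4574 0.0735] diam 0.0432Traceback (most recent call last):
  File "<stdin>", line 9, in <module>
AttributeError: 'float' object has no attribute 'round'
```

```bash

python3 - <<'E'
from m import *
W=np.load('pics/top0.npz')['W']; im=np.load('pics/top0.npz')['im']
w=topfit(W,(280,155),22)
h,e=np.histogram(w[:,2],bins=np.arange(-.01,.25,.01)); print(list(zip(e.round(3),h)))
for zz in (.235,.21):
    s=w[abs(w[:,2]-zz)<.005]
    if len(s)>4: c,rr=cv2.minEnclosingCircle(s[:,:2].astype(np.float32)); print(zz,len(s),s.mean(0),c,2*rr)
for uv in [(430,283),(335,225),(425,165),(413,215),(200,200),(413,188)]:
    print(uv,W[uv[1],uv[0]].round(4))
# offcut, tape
for k,(a,b,c_,d),z in [('off',(265,300,405,455),.042),('tape',(210,252,325,348),.061)]:
    w=W[a:b,c_:d].reshape(-1,3); s=w[abs(w[:,2]-z)<.006]; print(k,len(s),cv2.minAreaRect(s[:,:2].astype(np.float32)))
# caddy rims
w=W[140:245,370:450].reshape(-1,3)
for z in (.064,.018):
    s=w[abs(w[:,2]-z)<.003]; print('rim',z,len(s),cv2.minAreaRect(s[:,:2].astype(np.float32)))
s=w[(w[:,2]>.012)&(w[:,2]<.068)]; print('caddy',cv2.minAreaRect(s[:,:2].astype(np.float32)))
c=cv2.resize(im[140:300,170:450],None,fx=2.8,fy=2.8,interpolation=cv2.INTER_CUBIC); cv2.imwrite('pics/crop1.png',c)
E
```

```text
[(np.float64(-0.01), np.int64(963)), (np.float64(0.0), np.int64(263)), (np.float64(0.01), np.int64(6)), (np.float64(0.02), np.int64(5)), (np.float64(0.03), np.int64(1)), (np.float64(0.04), np.int64(4)), (np.float64(0.05), np.int64(5)), (np.float64(0.06), np.int64(10)), (np.float64(0.07), np.int64(14)), (np.float64(0.08), np.int64(13)), (np.float64(0.09), np.int64(13)), (np.float64(0.1), np.int64(18)), (np.float64(0.11), np.int64(17)), (np.float64(0.12), np.int64(14)), (np.float64(0.13), np.int64(14)), (np.float64(0.14), np.int64(19)), (np.float64(0.15), np.int64(14)), (np.float64(0.16), np.int64(26)), (np.float64(0.17), np.int64(21)), (np.float64(0.18), np.int64(17)), (np.float64(0.19), np.int64(14)), (np.float64(0.2), np.int64(322)), (np.float64(0.21), np.int64(61)), (np.float64(0.22), np.int64(21)), (np.float64(0.23), np.int64(51))]
0.235 51 [0.60917748 0.07304772 0.23356026] (0.6091452240943909, 0.07232506573200226) 0.017679516226053238
0.21 356 [0.60858144 0.07318063 0.20831925] (0.6094683408737183, 0.0734250470995903) 0.05153176188468933
(430, 283) [ 0.3331 -0.2881  0.0396]
(335, 225) [ 0.4699 -0.0553  0.0616]
(425, 165) [ 0.6306 -0.2905  0.0011]
(413, 215) [ 0.5007 -0.2569  0.0042]
(200, 200) [0.526  0.2688 0.0637]
(413, 188) [ 0.5689 -0.2562  0.0113]
off 882 ((0.33390602469444275, -0.2896634638309479), (0.05749194696545601, 0.0902801975607872), 15.128141403198242)
tape 294 ((0.46093881130218506, -0.05658649653196335), (0.06324869394302368, 0.03268151357769966), 4.501850605010986)
rim 0.064 176 ((0.6188060641288757, -0.24434305727481842), (0.07150471210479736, 0.14032098650932312), 5.849977493286133)
rim 0.018 324 ((0.5496340990066528, -0.2516810894012451), (0.2091272473335266, 0.14072200655937195), 6.0122222900390625)
caddy ((0.5503779649734497, -0.2515379786491394), (0.21066945791244507, 0.14139732718467712), 6.070981979370117)
```

View pics/crop1.png

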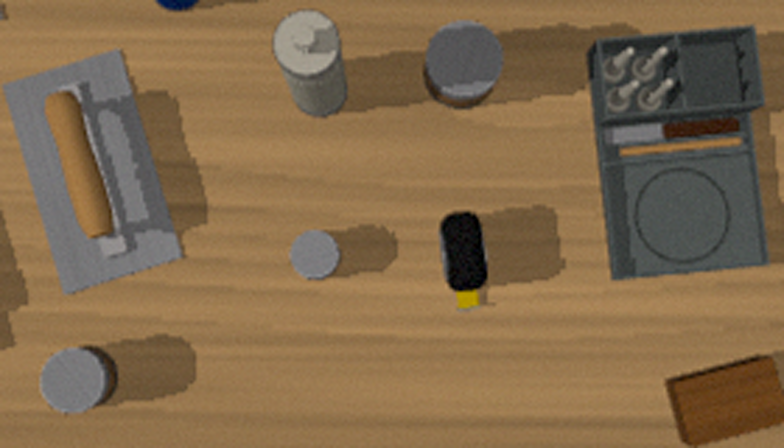

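```bash

python3 - <<'E'
from m import *
W=np.load('pics/top0.npz')['W']
for k,uv in [('yel',(317,105)),('blue',(220,112)),('turq',(381,121))]:
    w=topfit(W,uv,24); 
    for zz in (.235,.21,.07):
        s=w[abs(w[:,2]-zz)<.006]
        if len(s)>4: c,rr=cv2.minEnclosingCircle(s[:,:2].astype(np.float32)); print(k,zz,len(s),np.round(c,4),round(2*rr,4))
S=np.load('pics/side0.npz')['W']; w=S.reshape(-1,3)
def reg(c,r,z,t=.004):
    s=w[(np.hypot(w[:,0]-c[0],w[:,1]-c[1])<r)&(abs(w[:,2]-z)<t)]
    if len(s)>5: cc,rr=cv2.minEnclosingCircle(s[:,:2].astype(np.float32)); print('side',c,z,len(s),np.round(cc,4),round(2*rr,4),s.mean(0).round(4))
reg((.6095,.0732),.035,.21);reg((.6263,-.0549),.045,.072);reg((.3477,.2754),.04,.054);reg((.4574,.0735),.03,.04)
for z in (.064,.018):
    s=w[(abs(w[:,0]-.55)<.14)&(abs(w[:,1]+.25)<.11)&(abs(w[:,2]-z)<.003)]; print(len(s),cv2.minAreaRect(s[:,:2].astype(np.float32)))
E
```

```text
yel 0.235 52 [ 0.7267 -0.0055] 0.0183
yel 0.21 359 [ 0.7268 -0.0059] 0.0523
yel 0.07 15 [ 0.7171 -0.0057] 0.0467
blue 0.235 58 [0.7053 0.2049] 0.0178
blue 0.21 366 [0.7057 0.2057] 0.0517
blue 0.07 15 [0.7007 0.203 ] 0.0492
turq 0.07 579 [ 0.7367 -0.1693] 0.0683
side (0.6095, 0.0732) 0.21 158 [0.609  0.0741] 0.053 [0.6072 0.0788 0.2093]
side (0.6263, -0.0549) 0.072 178 [ 0.6238 -0.057 ] 0.0701 [ 0.6193 -0.0561  0.0713]
side (0.3477, 0.2754) 0.054 403 [0.3497 0.2755] 0.0588 [0.3481 0.2771 0.0537]
side (0.4574, 0.0735) 0.04 146 [0.4582 0.0733] 0.0457 [0.4575 0.0754 0.0395]
116 ((0.6197720170021057, -0.24314413964748383), (0.07268041372299194, 0.14614169299602509), 6.045736789703369)
185 ((0.5505938529968262, -0.2526218295097351), (0.20979832112789154, 0.14835110306739807), 5.785709381103516)
```

```bash
cat >> m.py <<'E'
from scipy.spatial.transform import Rotation as Ro
YAW=6.0
def go(p,yaw=YAW):
    s=r.sense(); R=s['ee_rot']; a=np.radians(yaw)
    T=np.array([[0,-np.sin(a),np.cos(a)],[0,np.cos(a),np.sin(a)],[-1,0,0]])
    print('t',round(s['time_s'],2),'tcp',s['tcp_pos'].round(4),'w',round(s['gripper_width'],3),'F',s['wrist_force'].round(2))
    print('shift cm',(R.T@(np.array(p)-s['tcp_pos'])*100).round(2),'turn',np.degrees(Ro.from_matrix(R.T@T).as_rotvec()/10).round(3))
E
python3 -c "
from m import *
go((.228,-.582,.30))"
```

```text
t 0.15 tcp [ 0.228  -0.5814  0.2217] w 1.003 F [-0.23 -0.67  0.86]
shift cm [-7.83 -0.04 -0.03] turn [ 1.541 -0.002 -0.009]
```

Request:
play_rows --plan '[[[-4,0,0,0.77,0,0],[-8,0,0,1.54,0,0],[-8,0,0,1.54,0,0],[-8,0,0,1.54,0,0]]]' --hand 1

```text
time_s: 0.65
tcp_pos: [0.2282, -0.5813, 0.3016]
ee_rot: [[-0.0, -0.105, 0.994], [0.002, 0.994, 0.105], [-1.0, 0.002, 0.0]]
wrist_force: [-0.3, 0.3, -0.5]
gripper_width: 0.998
```

```bash
python3 -c "
from m import *
go((.6092,.0735,.30))"
```

```text
t 0.65 tcp [ 0.2282 -0.5813  0.3016] w 0.998 F [-0.29  0.3  -0.49]
shift cm [ 0.26 61.1  44.78] turn [ 0.004  0.    -0.009]
```

Request:
play_rows --plan '[[[0,3,2.2,0,0,0],[0,7.5,5.5,0,0,0],[0,12,8.8,0,0,0],[0,16.5,12.1,0,0,0],[0,21,15.4,0,0,0]]]'

```text
time_s: 1.27
tcp_pos: [0.3594, -0.3548, 0.3009]
ee_rot: [[-0.003, -0.105, 0.994], [0.002, 0.994, 0.105], [-1.0, 0.002, -0.002]]
wrist_force: [0.6, -0.7, 0.3]
gripper_width: 1.004
```

Request:
play_rows --plan '[[[0,4.5,3.3,0,0,0],[0,9,6.6,0,0,0],[0,13.5,9.9,0,0,0],[0,18,13.2,0,0,0],[0,22,16.1,0,0,0]]]'

```text
time_s: 1.9
tcp_pos: [0.4964, -0.1192, 0.301]
ee_rot: [[-0.003, -0.106, 0.994], [0.0, 0.994, 0.106], [-1.0, 0.0, -0.003]]
wrist_force: [1.2, -0.6, 0.3]
gripper_width: 0.997
```

Request:
play_rows --plan '[[[0,4.5,3.3,0,0,0],[0,9,6.6,0,0,0],[0,13,9.6,0,0,0],[0,18.1,13.3,0,0,0],[0,18.1,13.3,0,0,0]]]'

```text
time_s: 2.52
tcp_pos: [0.6103, 0.0761, 0.2988]
ee_rot: [[-0.005, -0.109, 0.994], [-0.001, 0.994, 0.109], [-1.0, -0.001, -0.005]]
wrist_force: [-0.9, 0.1, -0.2]
gripper_width: 0.996
```

```bash
python3 -c "
from m import *
go((.6092,.0735,.176)); snap('wrist','w1'); snap('top','t1')"
```

```text
t 2.52 tcp [0.6103 0.0761 0.2988] w 0.996 F [-0.92  0.11 -0.16]
shift cm [12.28 -0.24 -0.08] turn [ 0.026 -0.03   0.003]
```

View pics/w1.png

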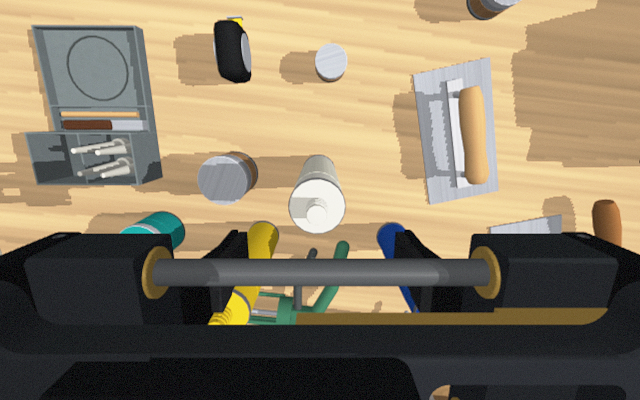

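The wrist view shows the white cartridge's stub at about (317,210), between the fingers (left (235,260), right (410,260)). The blue and yellow look-alikes are behind them, so the white one is the target. I'll check its position from this cloud.

```bash
python3 -c "
from m import *
w=np.load('pics/w1.npz')['W'].reshape(-1,3)
def reg(c,r,z,t=.004):
    s=w[(np.hypot(w[:,0]-c[0],w[:,1]-c[1])<r)&(abs(w[:,2]-z)<t)]
    if len(s)>5: cc,rr=cv2.minEnclosingCircle(s[:,:2].astype(np.float32)); print(c,z,len(s),np.round(cc,4),round(2*rr,4),s.mean(0).round(4))
reg((.609,.0735),.04,.21);reg((.609,.0735),.02,.235,.003);reg((.6263,-.0549),.045,.072);reg((.4574,.0735),.03,.04)
for z in (.064,.018):
    s=w[(abs(w[:,0]-.55)<.14)&(abs(w[:,1]+.25)<.11)&(abs(w[:,2]-z)<.003)]; print(len(s),cv2.minAreaRect(s[:,:2].astype(np.float32)))
"
```

```text
(0.609, 0.0735) 0.21 2026 [0.6107 0.0713] 0.0516 [0.6087 0.0711 0.2115]
(0.609, 0.0735) 0.235 346 [0.6109 0.0715] 0.0188 [0.6101 0.0712 0.2363]
(0.6263, -0.0549) 0.072 1943 [ 0.6279 -0.0567] 0.0676 [ 0.6271 -0.0563  0.0732]
(0.4574, 0.0735) 0.04 911 [0.4588 0.0715] 0.0433 [0.4589 0.0714 0.0413]
1100 ((0.6206592321395874, -0.24667033553123474), (0.07020311802625656, 0.1427772343158722), 6.31206750869751)
1804 ((0.5508474707603455, -0.2539742588996887), (0.20882242918014526, 0.14232449233531952), 5.824962139129639)
```

Request:
play_rows --plan '[[[2,0,0,0,0,0],[4,0,0,0,0,0],[5,0,0,0,0,0],[5,0,0,0,0,0],[5,0,0,0,0,0]]]'

```text
time_s: 3.25
tcp_pos: [0.6101, 0.0724, 0.2536]
ee_rot: [[0.002, -0.105, 0.995], [0.0, 0.995, 0.105], [-1.0, 0.0, 0.002]]
wrist_force: [-0.3, 0.3, -0.2]
gripper_width: 1.005
```

```bash
python3 -c "
from m import *
go((.610,.0725,.176));snap('wrist','w2')
w=np.load('pics/w2.npz')['W'].reshape(-1,3)
c=(.61,.0725)
for z in (.21,.235):
    s=w[(np.hypot(w[:,0]-c[0],w[:,1]-c[1])<.04)&(abs(w[:,2]-z)<.004)]
    if len(s)>5: cc,rr=cv2.minEnclosingCircle(s[:,:2].astype(np.float32)); print(c,z,len(s),np.round(cc,4),round(2*rr,4),s.mean(0).round(4))
"
```

```text
t 3.25 tcp [0.6101 0.0724 0.2536] w 1.005 F [-0.3   0.34 -0.22]
shift cm [ 7.76  0.01 -0.02] turn [ 0.     0.009 -0.   ]
(0.61, 0.0725) 0.21 2800 [0.6108 0.071 ] 0.0519 [0.6079 0.0708 0.2115]
(0.61, 0.0725) 0.235 586 [0.6107 0.0714] 0.0193 [0.6095 0.0711 0.2357]
```

View pics/w2.png

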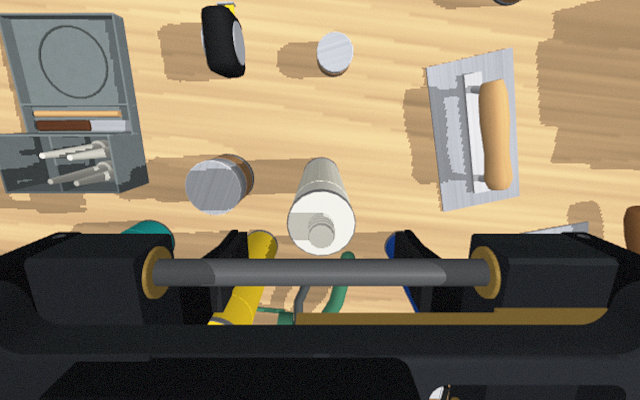

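The cartridge at (321,222) is centred between the fingers. I'll go down and grip.

Request:
play_rows --plan '[[[1.5,0,0,0,0,0],[3.5,0,0,0,0,0],[5.5,0,0,0,0,0],[7,0,0,0,0,0],[7.7,0,0,0,0,0]]]'

```text
time_s: 3.92
tcp_pos: [0.6093, 0.0727, 0.1742]
ee_rot: [[-0.002, -0.105, 0.994], [-0.001, 0.994, 0.105], [-1.0, -0.0, -0.002]]
wrist_force: [0.8, 0.5, 0.5]
gripper_width: 1.003
```

Request:
play_rows --plan '[[[0,0,0,0,0,0],[0,0,0,0,0,0],[0,0,0,0,0,0],[0,0,0,0,0,0],[0,0,0,0,0,0]]]' --hand 0

```text
time_s: 4.55
tcp_pos: [0.6099, 0.0727, 0.1759]
ee_rot: [[0.001, -0.105, 0.994], [0.0, 0.994, 0.105], [-1.0, -0.0, 0.001]]
wrist_force: [0.6, 0.4, 0.9]
gripper_width: 0.569
```

Request:
play_rows --plan '[[[0,0,0,0,0,0],[0,0,0,0,0,0],[0,0,0,0,0,0]]]'

```text
time_s: 4.92
tcp_pos: [0.6099, 0.0728, 0.1759]
ee_rot: [[0.001, -0.105, 0.994], [0.0, 0.994, 0.105], [-1.0, -0.0, 0.001]]
wrist_force: [0.5, -0.4, 2.7]
gripper_width: 0.569
```

Request:
play_rows --plan '[[[-1,0,0,0,0,0],[-3,0,0,0,0,0],[-6,0,0,0,0,0],[-9,0,0,0,0,0],[-12,0,0,0,0,0]]]'

```text
time_s: 5.55
tcp_pos: [0.6089, 0.0729, 0.2955]
ee_rot: [[-0.003, -0.105, 0.995], [0.0, 0.995, 0.105], [-1.0, 0.0, -0.003]]
wrist_force: [0.7, -0.6, -3.7]
gripper_width: 0.57
```

Request:
play_rows --plan '[[[-1,0,0,0,0,0],[-1.5,0,0,0,0,0],[-1.5,0,0,0,0,0],[-1.5,0,0,0,0,0]]]'

```text
time_s: 6.05
tcp_pos: [0.6092, 0.0727, 0.3091]
ee_rot: [[-0.003, -0.105, 0.994], [-0.001, 0.995, 0.105], [-1.0, -0.0, -0.003]]
wrist_force: [-0.2, -0.7, -4.1]
gripper_width: 0.571
```

```bash
python3 -c "
from m import *
a=np.radians(6);X=np.array([np.cos(a),np.sin(a)]);Y=np.array([-X[1],X[0]])
c=np.array([.5503,-.2525]); p=c+.07*X-.034*Y; b=c-.052*X; print('pocket',p,'bay',b)
go((*p,.311))
t=r.get_calibration('top')
im,d=snap('top','t2'); snap('side','s2')
"
```

```text
pocket [ 0.6234705  -0.27899675] bay [ 0.49858486 -0.25793548]
t 6.05 tcp [0.6092 0.0727 0.3091] w 0.571 F [-0.16 -0.66 -4.08]
shift cm [ -0.18 -35.13  -2.27] turn [ 0.001 -0.016  0.002]
```

View pics/s2.png

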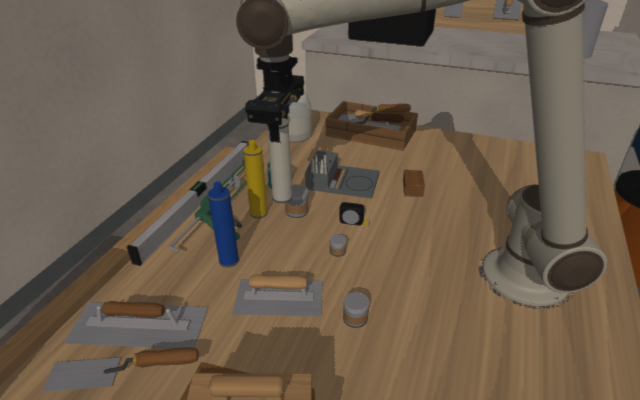

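The cartridge is held upright at (280,160) and clear of the table. Next, across to the pocket.

Request:
play_rows --plan '[[[0,-1.5,-0.1,0,0,0],[0,-4.5,-0.3,0,0,0],[0,-8,-0.5,0,0,0],[0,-11.5,-0.8,0,0,0],[0,-15,-1,0,0,0]]]'

```text
time_s: 6.78
tcp_pos: [0.6152, -0.0794, 0.3105]
ee_rot: [[-0.0, -0.104, 0.995], [-0.0, 0.995, 0.104], [-1.0, -0.0, -0.0]]
wrist_force: [-0.1, -0.2, -3.7]
gripper_width: 0.566
```

Request:
play_rows --plan '[[[0,-3.5,-0.2,0,0,0],[0,-7,-0.5,0,0,0],[0,-10.5,-0.7,0,0,0],[0,-14,-0.9,0,0,0],[0,-16.5,-1.1,0,0,0]]]'

```text
time_s: 7.4
tcp_pos: [0.6212, -0.2452, 0.3102]
ee_rot: [[-0.001, -0.103, 0.995], [-0.0, 0.995, 0.103], [-1.0, -0.0, -0.001]]
wrist_force: [0.6, -0.3, -3.6]
gripper_width: 0.565
```

Request:
play_rows --plan '[[[0,-2,-0.1,0,0,0],[0,-3.1,-0.2,0,0,0],[0,-3.6,-0.2,0,0,0],[0,-3.6,-0.2,0,0,0],[0,-3.6,-0.2,0,0,0]]]'

```text
time_s: 8.02
tcp_pos: [0.6238, -0.2779, 0.3107]
ee_rot: [[0.0, -0.106, 0.994], [0.0, 0.994, 0.106], [-1.0, 0.0, 0.0]]
wrist_force: [0.0, 0.4, -5.6]
gripper_width: 0.569
```

Request:
play_rows --plan '[[[0,0,0,0,0,0],[0,0,0,0,0,0],[0,0,0,0,0,0]]]'

```text
time_s: 8.4
tcp_pos: [0.6237, -0.2785, 0.3106]
ee_rot: [[-0.0, -0.105, 0.994], [0.0, 0.994, 0.105], [-1.0, 0.0, -0.0]]
wrist_force: [-0.5, 0.0, -4.2]
gripper_width: 0.568
```

```bash
python3 -c "
from m import *
go((.6235,-.279,.18))
for n in('wrist','side','top'): snap(n,n[0]+'3')
im=cv2.imread('pics/s3.png'); cv2.imwrite('pics/s3c.png',cv2.resize(im[60:220,240:420],None,fx=3.5,fy=3.5))
"
```

```text
t 8.4 tcp [ 0.6237 -0.2785  0.3106] w 0.568 F [-0.55  0.01 -4.16]
shift cm [13.06 -0.05 -0.02] turn [ 0.003 -0.    -0.   ]
```

View pics/w3.png

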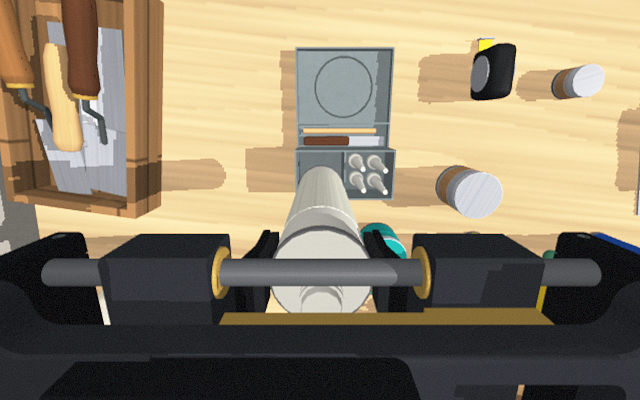

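View pics/s3c.png

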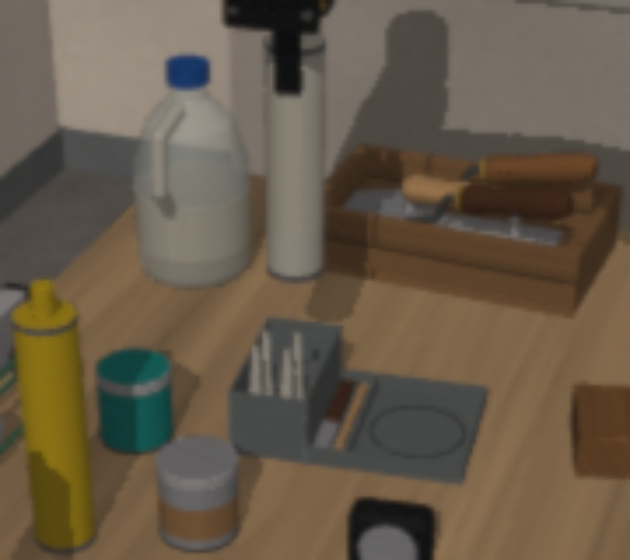

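Held upright over the caddy. I'll check the cartridge axis against the pocket in the same wrist cloud.

```bash
python3 -c "
from m import *
from scipy.optimize import least_squares
for f in ('w3','s3'):
    w=np.load(f'pics/{f}.npz')['W'].reshape(-1,3); w=w[np.isfinite(w[:,2])]
    for z0,z1 in ((.14,.2),(.2,.27)):
        s=w[(np.hypot(w[:,0]-.6235,w[:,1]+.279)<.045)&(w[:,2]>z0)&(w[:,2]<z1)]
        if len(s)<20: continue
        q=least_squares(lambda c:np.hypot(s[:,0]-c[0],s[:,1]-c[1])-.025,[.62,-.28],loss='soft_l1',f_scale=.002).x; print(f,'cart',z0,len(s),q.round(4),'zmin',s[:,2].min().round(4))
    for z in (.064,.018):
        s=w[(abs(w[:,0]-.55)<.13)&(abs(w[:,1]+.25)<.1)&(abs(w[:,2]-z)<.003)]; print(z,len(s),cv2.minAreaRect(s[:,:2].astype(np.float32)))
    s=w[(abs(w[:,0]-.55)<.13)&(abs(w[:,1]+.25)<.1)&(w[:,2]>.012)&(w[:,2]<.068)]; print('all',cv2.minAreaRect(s[:,:2].astype(np.float32)))
"
```

```text
w3 cart 0.14 367 [ 0.6247 -0.2799] zmin 0.1403
w3 cart 0.2 826 [ 0.6245 -0.2799] zmin 0.2001
0.064 723 ((0.6202924847602844, -0.24661749601364136), (0.07131917774677277, 0.14021830260753632), 6.064496994018555)
0.018 1335 ((0.5500110387802124, -0.2540208101272583), (0.2077201008796692, 0.14034394919872284), 5.960021018981934)
all ((0.5511950254440308, -0.25389784574508667), (0.21010172367095947, 0.14034393429756165), 5.959355354309082)
s3 cart 0.14 280 [ 0.6246 -0.2787] zmin 0.1406
s3 cart 0.2 371 [ 0.6244 -0.2783] zmin 0.2
0.064 122 ((0.6198925375938416, -0.24349084496498108), (0.07223425060510635, 0.14951783418655396), 5.9734787940979)
0.018 193 ((0.5504845380783081, -0.2509567439556122), (0.21014945209026337, 0.1479516625404358), 6.347160816192627)
all ((0.5515053868293762, -0.2543029189109802), (0.21123014390468597, 0.15650574862957), 6.519343852996826)
```

Request:
play_rows --plan '[[[1,0,0,0,0,0],[2.5,0,0,0,0,0],[4,0,0,0,0,0],[5.5,0,0,0,0,0],[6.5,0,0,0,0,0]]]'

```text
time_s: 9.18
tcp_pos: [0.6232, -0.2786, 0.2438]
ee_rot: [[-0.002, -0.105, 0.995], [0.001, 0.995, 0.105], [-1.0, 0.001, -0.002]]
wrist_force: [0.0, -0.3, -4.3]
gripper_width: 0.567
```

Request:
play_rows --plan '[[[1.5,0,0,0,0,0],[3,0,0,0,0,0],[4.5,0,0,0,0,0],[5.5,0,0,0,0,0],[5.9,0,0,0,0,0]]]'

```text
time_s: 9.8
tcp_pos: [0.6234, -0.2787, 0.1856]
ee_rot: [[-0.001, -0.105, 0.994], [0.0, 0.994, 0.105], [-1.0, 0.0, -0.001]]
wrist_force: [0.3, 0.7, -3.9]
gripper_width: 0.568
```

Request:
play_rows --plan '[[[0.2,0,0,0,0,0],[0.4,0,0,0,0,0],[0.5,0,0,0,0,0],[0.5,0,0,0,0,0],[0.5,0,0,0,0,0]]]'

```text
time_s: 10.42
tcp_pos: [0.6237, -0.2787, 0.1818]
ee_rot: [[0.0, -0.105, 0.994], [-0.0, 0.994, 0.105], [-1.0, -0.0, 0.0]]
wrist_force: [-0.4, -0.3, -3.0]
gripper_width: 0.567
```

Request:
play_rows --plan '[[[0.1,0,0,0,0,0],[0.2,0,0,0,0,0],[0.2,0,0,0,0,0],[0.2,0,0,0,0,0]]]'

```text
time_s: 10.92
tcp_pos: [0.6238, -0.2788, 0.18]
ee_rot: [[0.001, -0.105, 0.994], [-0.0, 0.994, 0.105], [-1.0, -0.0, 0.001]]
wrist_force: [0.2, 0.3, -2.4]
gripper_width: 0.569
```

Request:
play_rows --plan '[[[0.05,0,0,0,0,0],[0.1,0,0,0,0,0],[0.1,0,0,0,0,0],[0.1,0,0,0,0,0]]]'

```text
time_s: 11.42
tcp_pos: [0.6241, -0.2789, 0.1799]
ee_rot: [[0.002, -0.105, 0.994], [-0.001, 0.994, 0.105], [-1.0, -0.001, 0.002]]
wrist_force: [-0.9, 1.9, 5.0]
gripper_width: 0.568
```

It's on the floor (force +5 N), so I'll let go. Full opening is safe here, because the fingertips are well above the nozzles.

Request:
play_rows --plan '[[[0,0,0,0,0,0],[0,0,0,0,0,0],[0,0,0,0,0,0],[0,0,0,0,0,0],[0,0,0,0,0,0]]]' --hand 1

```text
time_s: 12.05
tcp_pos: [0.6237, -0.2787, 0.1784]
ee_rot: [[-0.0, -0.105, 0.994], [-0.0, 0.994, 0.105], [-1.0, -0.0, -0.0]]
wrist_force: [0.4, 0.0, -0.8]
gripper_width: 0.981
```

Request:
play_rows --plan '[[[-1,0,0,0,0,0],[-3,0,0,0,0,0],[-6,0,0,0,0,0],[-10,0,0,0,0,0],[-13,0,0,0,0,0]]]'

```text
time_s: 12.68
tcp_pos: [0.6239, -0.279, 0.3117]
ee_rot: [[0.003, -0.105, 0.994], [-0.001, 0.994, 0.105], [-1.0, -0.002, 0.003]]
wrist_force: [0.7, -0.1, -0.3]
gripper_width: 1.002
```

```bash
python3 -c "
from m import *
go((.627,-.0558,.20))
for n in('wrist','side','top'): snap(n,n[0]+'4')
for f in ('w4','s4','t4'):
    w=np.load(f'pics/{f}.npz')['W'].reshape(-1,3)
    for z in (.214,):
        s=w[(np.hypot(w[:,0]-.624,w[:,1]+.279)<.04)&(abs(w[:,2]-z)<.005)]
        if len(s)>5: cc,rr=cv2.minEnclosingCircle(s[:,:2].astype(np.float32)); print(f,z,len(s),np.round(cc,4),round(2*rr,4),s.mean(0).round(4))
im=cv2.imread('pics/s4.png'); cv2.imwrite('pics/s4c.png',cv2.resize(im[60:220,240:420],None,fx=3.5,fy=3.5))
"
```

```text
t 12.68 tcp [ 0.6239 -0.279   0.3117] w 1.002 F [ 0.74 -0.1  -0.25]
shift cm [11.14 22.18  2.62] turn [0.002 0.016 0.009]
w4 0.214 1906 [ 0.6248 -0.2802] 0.0519 [ 0.6225 -0.2804  0.2155]
s4 0.214 97 [ 0.6223 -0.2778] 0.0545 [ 0.6216 -0.2711  0.213 ]
t4 0.214 171 [ 0.6229 -0.278 ] 0.0514 [ 0.6103 -0.2803  0.212 ]
```

View pics/s4c.png

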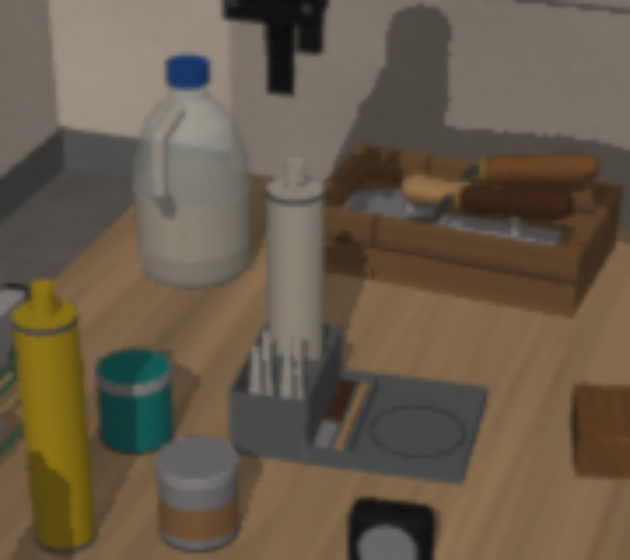

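The cartridge stands in the pocket at (293,265) in the crop, about 1 mm from its centre. Next is the large tin: grey, 66 mm wide, 72 mm tall, at top-view pixel (335,163). The turquoise one is at (381,121) and isn't touched.

Request:
play_rows --plan '[[[0,3,0.4,0,0,0],[0,8,1,0,0,0],[0,13,1.6,0,0,0],[0,18,2.1,0,0,0],[0,22.2,2.6,0,0,0]]]'

```text
time_s: 13.45
tcp_pos: [0.6255, -0.0533, 0.3075]
ee_rot: [[-0.002, -0.105, 0.994], [0.0, 0.994, 0.105], [-1.0, 0.0, -0.002]]
wrist_force: [-0.2, 0.4, 0.1]
gripper_width: 1.0
```

Request:
play_rows --plan '[[[4,0,0,0,0,0],[9,0,0,0,0,0],[14,0,0,0,0,0],[16,0,0,0,0,0],[16,0,0,0,0,0]]]'

```text
time_s: 14.08
tcp_pos: [0.6244, -0.0554, 0.1457]
ee_rot: [[-0.006, -0.105, 0.994], [-0.001, 0.995, 0.105], [-1.0, 0.0, -0.006]]
wrist_force: [-0.9, 0.1, 0.4]
gripper_width: 1.001
```

```bash
python3 -c "
from m import *
go((.627,-.0555,.031))
snap('wrist','w5')
w=np.load('pics/w5.npz')['W'].reshape(-1,3)
s=w[(np.hypot(w[:,0]-.627,w[:,1]+.055)<.05)&(abs(w[:,2]-.073)<.005)]
cc,rr=cv2.minEnclosingCircle(s[:,:2].astype(np.float32)); print(len(s),np.round(cc,4),round(2*rr,4),s.mean(0).round(4))
"
```

```text
t 14.07 tcp [ 0.6244 -0.0554  0.1457] w 1.001 F [-0.95  0.09  0.42]
shift cm [11.47 -0.04  0.33] turn [ 0.001 -0.036 -0.   ]
4747 [ 0.628  -0.0571] 0.0675 [ 0.6267 -0.0572  0.0736]
```

View pics/w5.png

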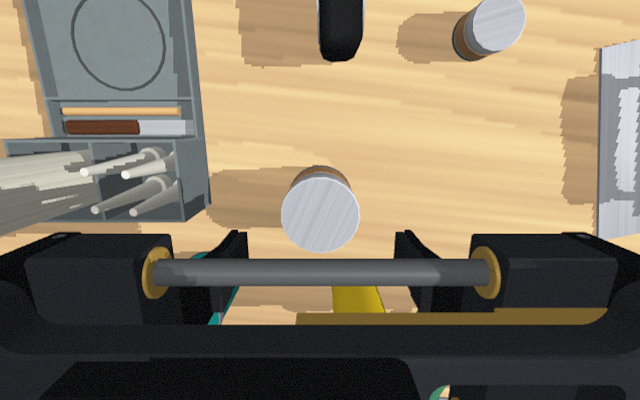

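The large tin at (320,213) is centred between the fingers. I'll go down and grip.

Request:
play_rows --plan '[[[2,0,0,0,0,0],[4.5,0,0,0,0,0],[7.5,0,0,0,0,0],[10,0,0,0,0,0],[11,0,0,0,0,0]]]'

```text
time_s: 14.75
tcp_pos: [0.6264, -0.0552, 0.0385]
ee_rot: [[0.0, -0.105, 0.994], [-0.0, 0.994, 0.105], [-1.0, -0.0, 0.0]]
wrist_force: [0.5, 0.0, 0.1]
gripper_width: 1.001
```

Request:
play_rows --plan '[[[0.4,0,0,0,0,0],[0.7,0,0,0,0,0],[0.7,0,0,0,0,0],[0.7,0,0,0,0,0]]]'

```text
time_s: 15.25
tcp_pos: [0.6266, -0.0552, 0.0322]
ee_rot: [[0.001, -0.105, 0.994], [0.0, 0.994, 0.105], [-1.0, -0.0, 0.001]]
wrist_force: [0.2, 0.1, 0.1]
gripper_width: 1.001
```

Request:
play_rows --plan '[[[0,0,0,0,0,0],[0,0,0,0,0,0],[0,0,0,0,0,0],[0,0,0,0,0,0],[0,0,0,0,0,0]]]' --hand 0

```text
time_s: 15.88
tcp_pos: [0.6263, -0.0554, 0.0316]
ee_rot: [[0.0, -0.105, 0.994], [-0.0, 0.994, 0.105], [-1.0, -0.0, 0.0]]
wrist_force: [0.2, -1.2, 1.1]
gripper_width: 0.755
```

Request:
play_rows --plan '[[[-1,0,0,0,0,0],[-3,0,0,0,0,0],[-6,0,0,0,0,0],[-9,0,-1,0,0,0],[-11,0,-3,0,0,0]]]'

```text
time_s: 16.5
tcp_pos: [0.5963, -0.0579, 0.1423]
ee_rot: [[0.0, -0.105, 0.994], [0.001, 0.994, 0.105], [-1.0, 0.001, 0.0]]
wrist_force: [-0.9, -0.8, -4.9]
gripper_width: 0.755
```

Request:
play_rows --plan '[[[-1,-0.5,-3,0,0,0],[-1,-1.5,-6,0,0,0],[-1,-4,-9,0,0,0],[-1,-7,-11,0,0,0],[-1,-10,-11.8,0,0,0]]]'

```text
time_s: 17.12
tcp_pos: [0.4872, -0.1705, 0.1512]
ee_rot: [[-0.002, -0.105, 0.995], [0.001, 0.995, 0.105], [-1.0, 0.001, -0.002]]
wrist_force: [-0.2, 0.1, -5.6]
gripper_width: 0.753
```

Request:
play_rows --plan '[[[0,-3,0,0,0,0],[0,-6,0,0,0,0],[0,-8,0,0,0,0],[0,-8.9,0,0,0,0],[0,-8.9,0,0,0,0]]]'

```text
time_s: 17.75
tcp_pos: [0.4986, -0.2586, 0.1512]
ee_rot: [[-0.001, -0.104, 0.995], [0.001, 0.995, 0.104], [-1.0, 0.001, -0.001]]
wrist_force: [-0.5, 0.2, -4.7]
gripper_width: 0.747
```

Request:
play_rows --plan '[[[1,0,0,0,0,0],[3,0,0,0,0,0],[5,0,0,0,0,0],[6,0,0,0,0,0],[6,0,0,0,0,0]]]'

```text
time_s: 18.38
tcp_pos: [0.4984, -0.2581, 0.0907]
ee_rot: [[-0.002, -0.106, 0.994], [0.0, 0.994, 0.106], [-1.0, 0.001, -0.002]]
wrist_force: [0.3, 0.3, -5.3]
gripper_width: 0.754
```

```bash
cat > chk.py <<'E'
from m import *
from scipy.optimize import least_squares
def cyl(w,c,rad,z0,z1):
    s=w[(np.hypot(w[:,0]-c[0],w[:,1]-c[1])<rad+.012)&(w[:,2]>z0)&(w[:,2]<z1)]
    if len(s)<20: return None
    return len(s),least_squares(lambda q:np.hypot(s[:,0]-q[0],s[:,1]-q[1])-rad,c,loss='soft_l1',f_scale=.002).x.round(4)
def top(w,c,rad,z,t=.005):
    s=w[(np.hypot(w[:,0]-c[0],w[:,1]-c[1])<rad)&(abs(w[:,2]-z)<t)]
    if len(s)<5: return None
    cc,rr=cv2.minEnclosingCircle(s[:,:2].astype(np.float32)); return len(s),np.round(cc,4),round(2*rr,4),s[:,2].mean().round(4)
E
python3 -c "
from chk import *
go((.4985,-.2581,.036))
snap('wrist','w6'); snap('side','s6')
w=np.load('pics/w6.npz')['W'].reshape(-1,3)
z=r.sense()['tcp_pos'][2]-.0316
print(cyl(w,(.4985,-.258),.033,z+.005,z+.06),top(w,(.4985,-.258),.05,z+.072))
s=w[(abs(w[:,0]-.55)<.13)&(abs(w[:,1]+.25)<.1)&(w[:,2]>.012)&(w[:,2]<.02)]; print('all',cv2.minAreaRect(s[:,:2].astype(np.float32)))
"
```

```text
t 18.38 tcp [ 0.4984 -0.2581  0.0907] w 0.754 F [ 0.26  0.25 -5.32]
shift cm [ 5.47 -0.    0.02] turn [ 0.006 -0.011 -0.004]
(2941, array([ 0.5   , -0.2593])) (7892, array([ 0.4873, -0.2606]), 0.0897, np.float64(0.1326))
all ((0.5162586569786072, -0.2578866481781006), (0.13979613780975342, 0.14050012826919556), 6.00819730758667)
```

View pics/w6.png

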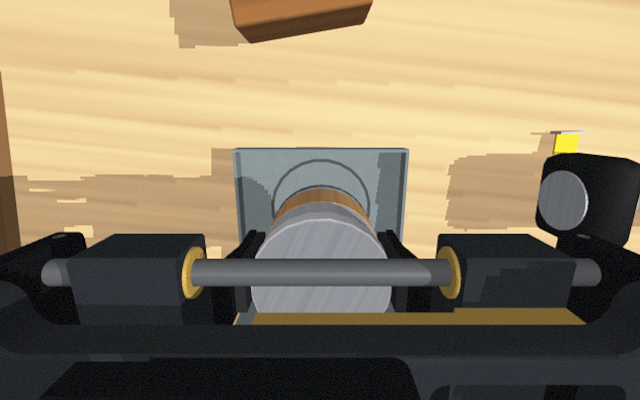

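View pics/s6.png

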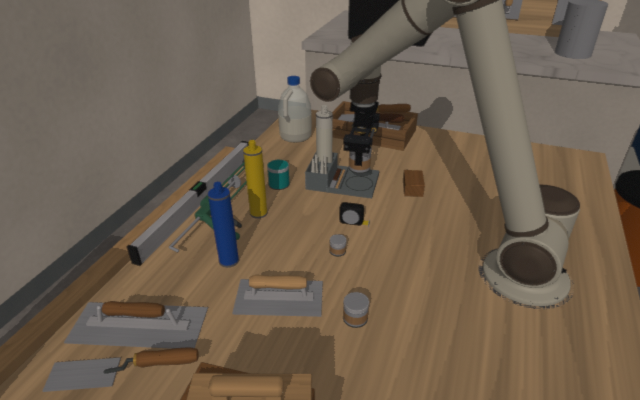

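The tin's axis is within 1 mm of the bay centre in the wrist cloud, so I'll set it down.

Request:
play_rows --plan '[[[1,0,0,0,0,0],[2.5,0,0,0,0,0],[4,0,0,0,0,0],[4.8,0,0,0,0,0],[5.1,0,0,0,0,0]]]'

```text
time_s: 19.1
tcp_pos: [0.4985, -0.2587, 0.0396]
ee_rot: [[-0.002, -0.105, 0.994], [0.0, 0.994, 0.105], [-1.0, 0.0, -0.001]]
wrist_force: [0.4, 0.8, -5.4]
gripper_width: 0.752
```

Request:
play_rows --plan '[[[0.1,0,0,0,0,0],[0.2,0,0,0,0,0],[0.3,0,0,0,0,0],[0.3,0,0,0,0,0],[0.3,0,0,0,0,0]]]'

```text
time_s: 19.73
tcp_pos: [0.4989, -0.2587, 0.0377]
ee_rot: [[0.0, -0.105, 0.994], [-0.0, 0.994, 0.105], [-1.0, -0.0, 0.0]]
wrist_force: [-0.2, -0.2, -5.0]
gripper_width: 0.752
```

Request:
play_rows --plan '[[[0.1,0,0,0,0,0],[0.2,0,0,0,0,0],[0.2,0,0,0,0,0],[0.2,0,0,0,0,0]]]'

```text
time_s: 20.23
tcp_pos: [0.4989, -0.2587, 0.0357]
ee_rot: [[0.0, -0.105, 0.994], [-0.0, 0.994, 0.105], [-1.0, -0.0, 0.0]]
wrist_force: [0.2, 0.9, -3.4]
gripper_width: 0.756
```

Request:
play_rows --plan '[[[0.1,0,0,0,0,0],[0.1,0,0,0,0,0],[0.1,0,0,0,0,0]]]'

```text
time_s: 20.6
tcp_pos: [0.4989, -0.2587, 0.0356]
ee_rot: [[0.0, -0.105, 0.994], [-0.0, 0.994, 0.105], [-1.0, -0.0, 0.0]]
wrist_force: [-3.2, 2.4, 5.4]
gripper_width: 0.75
```

Request:
play_rows --plan '[[[0,0,0,0,0,0],[0,0,0,0,0,0],[0,0,0,0,0,0],[0,0,0,0,0,0],[0,0,0,0,0,0]]]' --hand 1

```text
time_s: 21.22
tcp_pos: [0.4989, -0.2587, 0.0345]
ee_rot: [[-0.0, -0.105, 0.994], [-0.0, 0.994, 0.105], [-1.0, -0.0, -0.0]]
wrist_force: [0.0, 0.2, 0.1]
gripper_width: 1.001
```

Request:
play_rows --plan '[[[-1,0,0,0,0,0],[-3,0,0,0,0,0],[-7,0,0,0,0,0],[-11,0,0,0,0,0],[-14,0,0,0,0,0]]]'

```text
time_s: 21.85
tcp_pos: [0.4993, -0.2589, 0.1774]
ee_rot: [[0.003, -0.105, 0.994], [-0.001, 0.994, 0.105], [-1.0, -0.001, 0.003]]
wrist_force: [0.3, -0.3, -0.3]
gripper_width: 1.003
```

```bash
python3 -c "
from chk import *
go((.348,.275,.17))
snap('wrist','w7'); snap('top','t7'); snap('side','s7')
for f in('w7','t7','s7'):
  w=np.load(f'pics/{f}.npz')['W'].reshape(-1,3); print(f,top(w,(.4985,-.2585),.05,.0765), top(w,(.348,.2755),.04,.054))
"
```

```text
t 21.85 tcp [ 0.4993 -0.2589  0.1774] w 1.003 F [ 0.32 -0.32 -0.35]
shift cm [ 0.65 54.68 -9.44] turn [0.003 0.016 0.007]
w7 (3924, array([ 0.5008, -0.2597]), 0.0677, np.float64(0.0776)) None
t7 (90, array([ 0.4924, -0.2701]), 0.0486, np.float64(0.075)) (416, array([0.3479, 0.2754]), 0.0559, np.float64(0.0528))
s7 (206, array([ 0.498 , -0.2586]), 0.0752, np.float64(0.0751)) (413, array([0.3474, 0.276 ]), 0.0609, np.float64(0.0537))
```

View pics/t7.png

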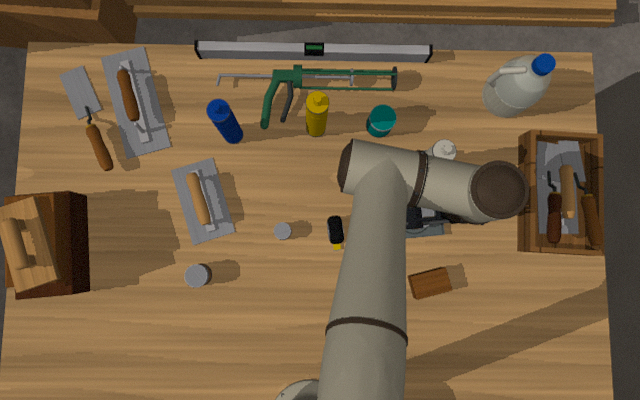

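The top view shows the arm over the caddy, with the cartridge at (444,150). The medium tin is at (197,275) (54 mm wide, 54 mm tall), so I'll move there.

Request:
play_rows --plan '[[[0,3,-0.5,0,0,0],[0,8,-1.4,0,0,0],[0,13,-2.3,0,0,0],[0,18,-3.1,0,0,0],[0,23,-4,0,0,0]]]'

```text
time_s: 22.62
tcp_pos: [0.4336, -0.0329, 0.1737]
ee_rot: [[-0.002, -0.104, 0.995], [-0.0, 0.995, 0.104], [-1.0, -0.0, -0.002]]
wrist_force: [0.3, 0.6, 0.1]
gripper_width: 0.999
```

Request:
play_rows --plan '[[[0,5,-0.9,0,0,0],[0,10,-1.7,0,0,0],[0,15,-2.6,0,0,0],[0,20,-3.5,0,0,0],[0,25,-4.3,0,0,0]]]'

```text
time_s: 23.25
tcp_pos: [0.3647, 0.211, 0.1739]
ee_rot: [[-0.001, -0.105, 0.994], [-0.001, 0.994, 0.105], [-1.0, -0.001, -0.001]]
wrist_force: [1.8, 0.5, -0.1]
gripper_width: 1.0
```

Request:
play_rows --plan '[[[0,4,-0.7,0,0,0],[0,6.7,-1.1,0,0,0],[2,6.7,-1.1,0,0,0],[4,6.7,-1.1,0,0,0],[4,6.7,-1.1,0,0,0]]]'

```text
time_s: 23.88
tcp_pos: [0.3469, 0.274, 0.1327]
ee_rot: [[-0.003, -0.105, 0.994], [-0.005, 0.994, 0.105], [-1.0, -0.004, -0.004]]
wrist_force: [0.5, 0.5, 0.7]
gripper_width: 1.001
```

```bash
python3 -c "
from chk import *
go((.3485,.2748,.020))
snap('wrist','w8')
w=np.load(f'pics/w8.npz')['W'].reshape(-1,3); print(top(w,(.348,.2755),.05,.055))
"
```

```text
t 23.88 tcp [0.3469 0.274  0.1327] w 1.001 F [0.46 0.48 0.7 ]
shift cm [11.27  0.11  0.21] turn [ 0.001 -0.021  0.024]
(3110, array([0.3491, 0.2735]), 0.0556, np.float64(0.0556))
```

View pics/w8.png

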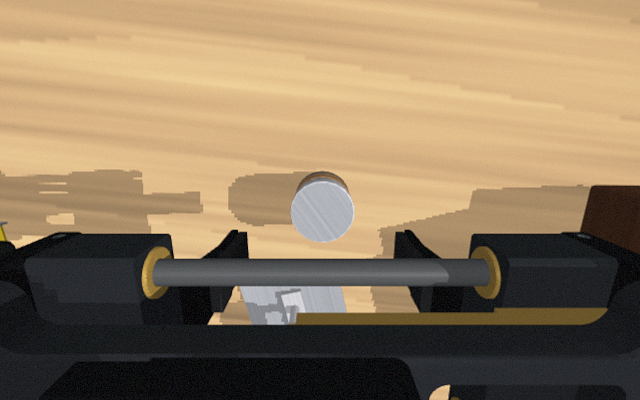

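The medium tin at (322,210) is centred between the fingers. Descend.

Request:
play_rows --plan '[[[2,0,0,0,0,0],[4.5,0,0,0,0,0],[7.5,0,0,0,0,0],[10,0,0,0,0,0],[10.8,0,0,0,0,0]]]'

```text
time_s: 24.55
tcp_pos: [0.348, 0.2751, 0.026]
ee_rot: [[-0.001, -0.105, 0.995], [-0.001, 0.995, 0.105], [-1.0, -0.001, -0.001]]
wrist_force: [-0.3, 0.5, -0.1]
gripper_width: 1.002
```

Request:
play_rows --plan '[[[0.4,0,0,0,0,0],[0.6,0,0,0,0,0],[0.6,0,0,0,0,0],[0.6,0,0,0,0,0]]]'

```text
time_s: 25.05
tcp_pos: [0.3482, 0.2758, 0.0211]
ee_rot: [[0.001, -0.105, 0.994], [0.001, 0.994, 0.105], [-1.0, 0.001, 0.001]]
wrist_force: [0.0, 0.8, -0.2]
gripper_width: 1.001
```

Request:
play_rows --plan '[[[0,0,0,0,0,0],[0,0,0,0,0,0],[0,0,0,0,0,0],[0,0,0,0,0,0],[0,0,0,0,0,0]]]' --hand 0

```text
time_s: 25.68
tcp_pos: [0.348, 0.2753, 0.0205]
ee_rot: [[-0.0, -0.105, 0.994], [-0.0, 0.994, 0.105], [-1.0, -0.0, -0.0]]
wrist_force: [-0.3, -1.4, -0.9]
gripper_width: 0.614
```

Request:
play_rows --plan '[[[0,0,0,0,0,0],[0,0,0,0,0,0]]]'

```text
time_s: 25.92
tcp_pos: [0.348, 0.2753, 0.0205]
ee_rot: [[-0.0, -0.105, 0.994], [-0.0, 0.994, 0.105], [-1.0, -0.0, -0.0]]
wrist_force: [0.4, 0.0, 0.1]
gripper_width: 0.61
```

Request:
play_rows --plan '[[[-1,0,0,0,0,0],[-3.5,0,0,0,0,0],[-8,0,0,0,0,0],[-12,0,0,0,0,0],[-15,-1,0.2,0,0,0]]]'

```text
time_s: 26.55
tcp_pos: [0.3512, 0.2662, 0.1729]
ee_rot: [[0.001, -0.106, 0.994], [0.002, 0.994, 0.106], [-1.0, 0.002, 0.002]]
wrist_force: [-0.3, -0.1, -1.9]
gripper_width: 0.613
```

Request:
play_rows --plan '[[[-1,-4,0.7,0,0,0],[-1,-9,1.5,0,0,0],[-1,-14,2.4,0,0,0],[-1,-19,3.3,0,0,0],[-1,-24,4.1,0,0,0]]]'

```text
time_s: 27.18
tcp_pos: [0.4169, 0.0298, 0.1811]
ee_rot: [[0.001, -0.105, 0.994], [0.001, 0.994, 0.105], [-1.0, 0.001, 0.001]]
wrist_force: [0.3, 0.4, -2.6]
gripper_width: 0.614
```

Request:
play_rows --plan '[[[0,-5,0.9,0,0,0],[0,-10,1.7,0,0,0],[0,-15,2.6,0,0,0],[0,-20,3.5,0,0,0],[0,-24,4.2,0,0,0]]]'

```text
time_s: 27.8
tcp_pos: [0.4838, -0.2047, 0.1807]
ee_rot: [[0.0, -0.104, 0.995], [0.0, 0.995, 0.104], [-1.0, 0.0, 0.0]]
wrist_force: [1.1, 0.4, -2.2]
gripper_width: 0.615
```

Request:
play_rows --plan '[[[0,-3,0.5,0,0,0],[0,-5,0.9,0,0,0],[0,-5.7,1,0,0,0],[0,-5.7,1,0,0,0],[0,-5.7,1,0,0,0]]]'

```text
time_s: 28.42
tcp_pos: [0.4996, -0.2576, 0.1807]
ee_rot: [[-0.0, -0.106, 0.994], [0.0, 0.994, 0.106], [-1.0, 0.0, -0.0]]
wrist_force: [0.5, -0.5, -1.6]
gripper_width: 0.614
```

Request:
play_rows --plan '[[[0,0,0,0,0,0],[0,0,0,0,0,0],[0,0,0,0,0,0]]]'

```text
time_s: 28.8
tcp_pos: [0.4999, -0.2583, 0.1806]
ee_rot: [[0.0, -0.105, 0.994], [0.0, 0.994, 0.105], [-1.0, -0.0, 0.0]]
wrist_force: [-0.1, -0.0, -1.9]
gripper_width: 0.605
```

```bash
python3 -c "
from chk import *
go((.4990,-.2587,.0965))
snap('wrist','w9'); snap('side','s9')
z=r.sense()['tcp_pos'][2]-.0205
for f in('w9','s9'):
  w=np.load(f'pics/{f}.npz')['W'].reshape(-1,3); print(f,'large',cyl(w,(.499,-.2587),.033,.02,.072),top(w,(.499,-.2587),.045,.0765),'med',cyl(w,(.499,-.2587),.027,z+.004,z+.035))
im=cv2.imread('pics/s9.png'); cv2.imwrite('pics/s9c.png',cv2.resize(im[60:220,280:460],None,fx=3.5,fy=3.5))
"
```

```text
t 28.8 tcp [ 0.4999 -0.2583  0.1806] w 0.605 F [-0.13 -0.04 -1.85]
shift cm [ 8.41 -0.03 -0.09] turn [0.004 0.001 0.   ]
w9 large (311, array([ 0.5006, -0.2597])) (1959, array([ 0.5005, -0.26  ]), 0.0674, np.float64(0.0775)) med (1548, array([ 0.5006, -0.2596]))
s9 large (316, array([ 0.5006, -0.2581])) (201, array([ 0.4962, -0.2584]), 0.075, np.float64(0.0752)) med (155, array([ 0.5006, -0.2565]))
```

View pics/w9.png

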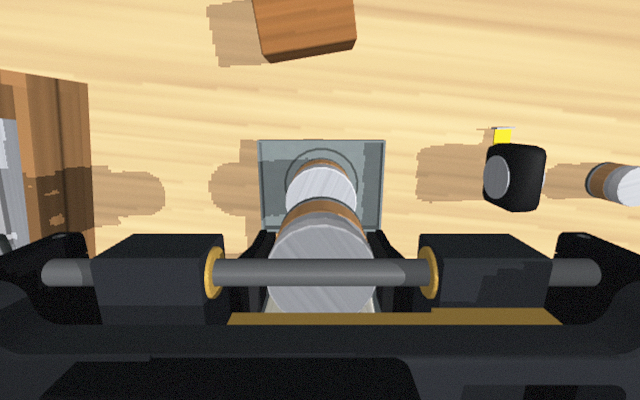

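View pics/s9c.png

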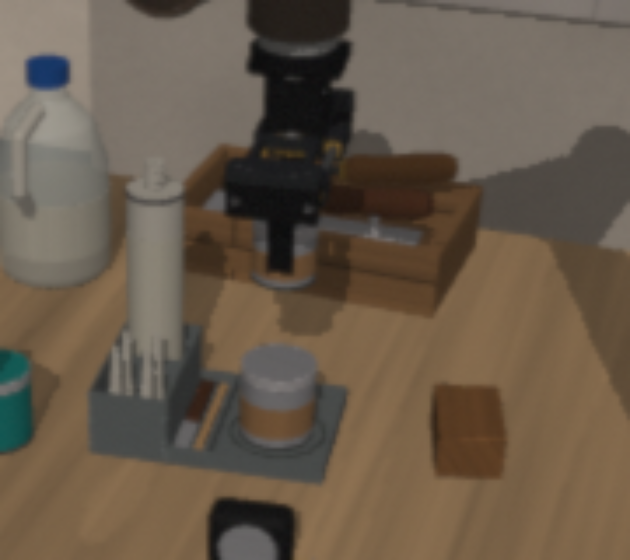

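In the wrist view the medium tin is held right above the large tin, and the axes agree within 0.5 mm. I'll lower it.

Request:
play_rows --plan '[[[1,0,0,0,0,0],[3,0,0,0,0,0],[5.5,0,0,0,0,0],[7.2,0,0,0,0,0],[7.9,0,0,0,0,0]]]'

```text
time_s: 29.52
tcp_pos: [0.4989, -0.2584, 0.0998]
ee_rot: [[-0.003, -0.105, 0.995], [0.001, 0.995, 0.105], [-1.0, 0.001, -0.003]]
wrist_force: [-0.5, 0.2, -1.9]
gripper_width: 0.613
```

Request:
play_rows --plan '[[[0.1,0,0,0,0,0],[0.2,0,0,0,0,0],[0.3,0,0,0,0,0],[0.3,0,0,0,0,0],[0.3,0,0,0,0,0]]]'

```text
time_s: 30.15
tcp_pos: [0.4999, -0.2586, 0.0988]
ee_rot: [[0.0, -0.105, 0.994], [-0.0, 0.994, 0.105], [-1.0, -0.0, 0.0]]
wrist_force: [1.1, -0.0, -1.2]
gripper_width: 0.613
```

Request:
play_rows --plan '[[[0.1,0,0,0,0,0],[0.2,0,0,0,0,0],[0.2,0,0,0,0,0],[0.2,0,0,0,0,0]]]'

```text
time_s: 30.65
tcp_pos: [0.4999, -0.2586, 0.0966]
ee_rot: [[0.0, -0.105, 0.994], [-0.0, 0.994, 0.105], [-1.0, -0.0, 0.0]]
wrist_force: [-0.5, 0.0, -1.6]
gripper_width: 0.615
```

Request:
play_rows --plan '[[[0.05,0,0,0,0,0],[0.1,0,0,0,0,0],[0.1,0,0,0,0,0]]]'

```text
time_s: 31.02
tcp_pos: [0.4999, -0.2586, 0.0966]
ee_rot: [[0.0, -0.105, 0.994], [-0.0, 0.994, 0.105], [-1.0, -0.0, 0.0]]
wrist_force: [-2.3, 2.0, 5.7]
gripper_width: 0.614
```

Request:
play_rows --plan '[[[0,0,0,0,0,0],[0,0,0,0,0,0],[0,0,0,0,0,0],[0,0,0,0,0,0],[0,0,0,0,0,0]]]' --hand 1

```text
time_s: 31.65
tcp_pos: [0.4999, -0.2586, 0.0954]
ee_rot: [[-0.0, -0.105, 0.994], [-0.0, 0.994, 0.105], [-1.0, 0.0, -0.0]]
wrist_force: [-0.5, -0.0, -0.3]
gripper_width: 0.986
```

Request:
play_rows --plan '[[[-1,0,0,0,0,0],[-3,0,0,0,0,0],[-6,0,0,0,0,0],[-9,0,0,0,0,0],[-10,0,0,0,0,0]]]'

```text
time_s: 32.28
tcp_pos: [0.5009, -0.2589, 0.1982]
ee_rot: [[0.005, -0.105, 0.994], [-0.001, 0.994, 0.105], [-1.0, -0.002, 0.005]]
wrist_force: [0.6, 0.9, -0.7]
gripper_width: 1.003
```

```bash
python3 -c "
from chk import *
go((.458,.0728,.196))
snap('wrist','w10'); snap('side','s10')
for f in('w10','s10'):
  w=np.load(f'pics/{f}.npz')['W'].reshape(-1,3); print(f,'large',cyl(w,(.499,-.2587),.033,.02,.072),'med',top(w,(.499,-.2587),.045,.1305),cyl(w,(.499,-.2587),.027,.082,.125))
im=cv2.imread('pics/s10.png'); cv2.imwrite('pics/s10c.png',cv2.resize(im[60:220,280:460],None,fx=3.5,fy=3.5))
"
```

```text
t 32.27 tcp [ 0.5009 -0.2589  0.1982] w 1.003 F [ 0.65  0.85 -0.68]
shift cm [ 0.16 33.44 -0.79] turn [0.003 0.026 0.01 ]
w10 large (264, array([ 0.5006, -0.2597])) med (3389, array([ 0.5009, -0.2598]), 0.0556, np.float64(0.1316)) (361, array([ 0.5008, -0.2597]))
s10 large (313, array([ 0.5003, -0.2582])) med (142, array([ 0.498 , -0.2561]), 0.0618, np.float64(0.1292)) (225, array([ 0.5008, -0.2581]))
```

View pics/s10c.png

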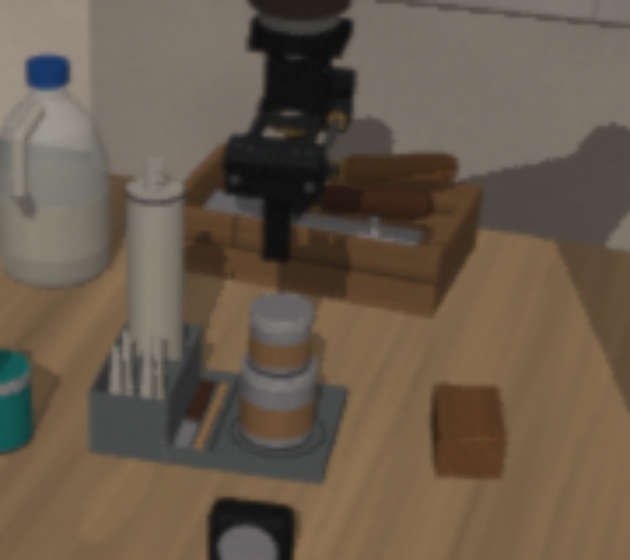

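The medium tin stands centred on the large one at (281,330) in the crop. Next is the small tin.

Request:
play_rows --plan '[[[0,3,-0.1,0,0,0],[0,8,-0.2,0,0,0],[0,13,-0.3,0,0,0],[0,18,-0.4,0,0,0],[0,23,-0.5,0,0,0]]]'

```text
time_s: 33.0
tcp_pos: [0.4695, -0.029, 0.1942]
ee_rot: [[-0.003, -0.104, 0.995], [-0.0, 0.995, 0.104], [-1.0, -0.0, -0.003]]
wrist_force: [0.6, -0.1, -0.6]
gripper_width: 1.001
```

Request:
play_rows --plan '[[[0,5,-0.1,0,0,0],[0,9,-0.2,0,0,0],[2,10.4,-0.2,0,0,0],[6,10.4,-0.2,0,0,0],[7,10.4,-0.2,0,0,0]]]'

```text
time_s: 33.62
tcp_pos: [0.4554, 0.072, 0.1225]
ee_rot: [[-0.007, -0.105, 0.994], [-0.003, 0.994, 0.105], [-1.0, -0.002, -0.007]]
wrist_force: [-0.4, -0.2, 0.7]
gripper_width: 1.004
```

Request:
play_rows --plan '[[[0,0,0,0,0,0],[0,0,0,0,0,0]]]'

```text
time_s: 33.88
tcp_pos: [0.4588, 0.073, 0.1266]
ee_rot: [[0.002, -0.105, 0.995], [0.001, 0.995, 0.105], [-1.0, 0.0, 0.002]]
wrist_force: [0.5, 0.7, -0.1]
gripper_width: 0.999
```

```bash
python3 -c "
from chk import *
go((.458,.0728,.009))
snap('wrist','w11')
w=np.load(f'pics/w11.npz')['W'].reshape(-1,3); print(top(w,(.458,.073),.04,.041))
"
```

```text
t 33.88 tcp [0.4588 0.073  0.1266] w 0.999 F [ 0.52  0.7  -0.13]
shift cm [ 1.176e+01 -1.000e-02 -1.000e-01] turn [ 0.     0.011 -0.003]
(1807, array([0.4587, 0.0711]), 0.0436, np.float64(0.0415))
```

View pics/w11.png

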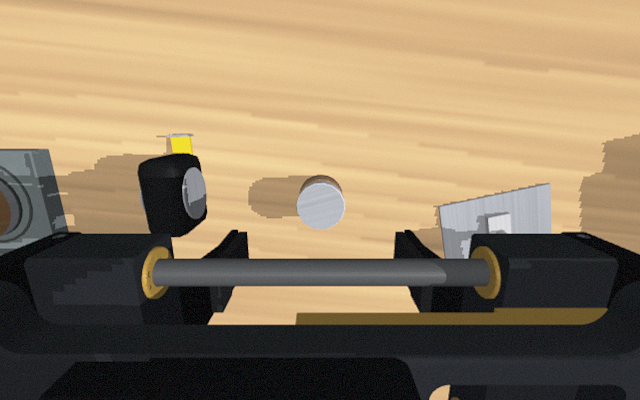

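The small tin at (321,204) is centred between the fingers; the tape measure and trowel are clear.

Request:
play_rows --plan '[[[2,0,0,0,0,0],[4.5,0,0,0,0,0],[7.5,0,0,0,0,0],[10,0,0,0,0,0],[11,0,0,0,0,0]]]'

```text
time_s: 34.55
tcp_pos: [0.458, 0.0727, 0.0152]
ee_rot: [[-0.0, -0.105, 0.995], [-0.0, 0.995, 0.105], [-1.0, -0.0, -0.0]]
wrist_force: [0.3, -0.1, 1.1]
gripper_width: 0.996
```

Request:
play_rows --plan '[[[0.2,0,0,0,0,0],[0.4,0,0,0,0,0],[0.4,0,0,0,0,0],[0.4,0,0,0,0,0]]]'

```text
time_s: 35.05
tcp_pos: [0.4582, 0.073, 0.0121]
ee_rot: [[0.001, -0.105, 0.994], [0.001, 0.994, 0.105], [-1.0, 0.0, 0.001]]
wrist_force: [-0.3, 0.5, 0.3]
gripper_width: 0.997
```

Request:
play_rows --plan '[[[0,0,0,0,0,0],[0,0,0,0,0,0],[0,0,0,0,0,0],[0,0,0,0,0,0],[0,0,0,0,0,0]]]' --hand 0

```text
time_s: 35.67
tcp_pos: [0.4578, 0.0729, 0.0115]
ee_rot: [[-0.0, -0.105, 0.994], [-0.0, 0.994, 0.105], [-1.0, -0.0, -0.0]]
wrist_force: [-0.3, -0.2, -0.0]
gripper_width: 0.513
```

Request:
play_rows --plan '[[[0,0,0,0,0,0],[0,0,0,0,0,0],[0,0,0,0,0,0]]]'

```text
time_s: 36.05
tcp_pos: [0.4579, 0.0728, 0.0115]
ee_rot: [[-0.0, -0.105, 0.994], [-0.0, 0.994, 0.105], [-1.0, -0.0, -0.0]]
wrist_force: [-1.0, 0.5, -1.2]
gripper_width: 0.477
```

Request:
play_rows --plan '[[[-1,0,0,0,0,0],[-4,0,0,0,0,0],[-9,0,0,0,0,0],[-14,0,0,0,0,0],[-18,0,0,0,0,0]]]'

```text
time_s: 36.67
tcp_pos: [0.4579, 0.0729, 0.1944]
ee_rot: [[0.002, -0.105, 0.994], [0.001, 0.994, 0.105], [-1.0, 0.001, 0.002]]
wrist_force: [0.7, -0.0, -1.0]
gripper_width: 0.479
```

Request:
play_rows --plan '[[[-1,-2,0,0,0,0],[-1,-6,0.1,0,0,0],[-1,-10.5,0.2,0,0,0],[-1,-15,0.3,0,0,0],[-1,-19.5,0.4,0,0,0]]]'

```text
time_s: 37.3
tcp_pos: [0.482, -0.122, 0.2022]
ee_rot: [[0.001, -0.105, 0.994], [0.0, 0.994, 0.105], [-1.0, 0.0, 0.001]]
wrist_force: [0.3, 0.3, -0.2]
gripper_width: 0.474
```

Request:
play_rows --plan '[[[0,-4.5,0.1,0,0,0],[0,-8.5,0.2,0,0,0],[0,-12,0.3,0,0,0],[0,-13.4,0.3,0,0,0],[0,-13.9,0.3,0,0,0]]]'

```text
time_s: 37.92
tcp_pos: [0.4995, -0.2588, 0.2016]
ee_rot: [[-0.0, -0.104, 0.995], [0.0, 0.995, 0.104], [-1.0, 0.0, -0.0]]
wrist_force: [0.2, -0.2, -1.0]
gripper_width: 0.473
```

Request:
play_rows --plan '[[[0,0,0,0,0,0],[0,0,0,0,0,0],[0,0,0,0,0,0],[0,0,0,0,0,0]]]'

```text
time_s: 38.42
tcp_pos: [0.4999, -0.2581, 0.2017]
ee_rot: [[0.0, -0.106, 0.994], [0.0, 0.994, 0.106], [-1.0, 0.0, 0.0]]
wrist_force: [0.4, 0.8, -0.3]
gripper_width: 0.474
```

```bash
python3 -c "
from chk import *
go((.5,-.2586,.1415))
snap('wrist','w12'); snap('side','s12')
z=r.sense()['tcp_pos'][2]-.0115
for f in('w12','s12'):
  w=np.load(f'pics/{f}.npz')['W'].reshape(-1,3); print(f,'med',cyl(w,(.5,-.2587),.027,.082,.125),top(w,(.5,-.2587),.045,.1315),'small',cyl(w,(.5,-.2587),.021,z+.003,z+.03))
"
```

```text
t 38.42 tcp [ 0.4999 -0.2581  0.2017] w 0.474 F [ 0.35  0.76 -0.29]
shift cm [ 6.02 -0.05  0.  ] turn [ 0.006  0.001 -0.   ]
w12 med (343, array([ 0.5008, -0.2597])) (1807, array([ 0.5006, -0.26  ]), 0.0554, np.float64(0.1315)) small (1466, array([ 0.5002, -0.2595]))
s12 med (222, array([ 0.5008, -0.2582])) (137, array([ 0.5009, -0.255 ]), 0.0617, np.float64(0.1293)) small (107, array([ 0.5006, -0.2519]))
```

View pics/w12.png

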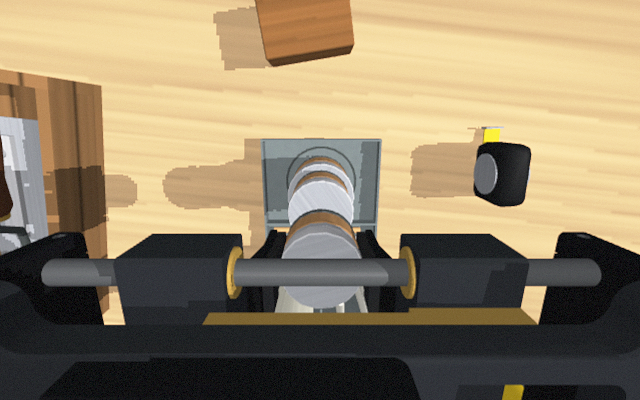

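The small tin is right above the stack, axes within 1 mm in the wrist cloud. I set the side camera's 6 mm y difference aside, because that fit includes finger points. Lowering it now.

Request:
play_rows --plan '[[[1,0,0,0,0,0],[2.5,0,0,0,0,0],[4,0,0,0,0,0],[5.1,0,0,0,0,0],[5.5,0,0,0,0,0]]]'

```text
time_s: 39.15
tcp_pos: [0.4994, -0.2585, 0.1453]
ee_rot: [[-0.002, -0.105, 0.994], [0.0, 0.995, 0.105], [-1.0, 0.001, -0.002]]
wrist_force: [-0.1, 0.0, -0.8]
gripper_width: 0.474
```

Request:
play_rows --plan '[[[0.1,0,0,0,0,0],[0.2,0,0,0,0,0],[0.3,0,0,0,0,0],[0.3,0,0,0,0,0],[0.3,0,0,0,0,0]]]'

```text
time_s: 39.78
tcp_pos: [0.4999, -0.2586, 0.1437]
ee_rot: [[0.0, -0.105, 0.994], [-0.0, 0.994, 0.105], [-1.0, -0.0, 0.0]]
wrist_force: [0.2, 0.4, -1.1]
gripper_width: 0.479
```

Request:
play_rows --plan '[[[0.1,0,0,0,0,0],[0.2,0,0,0,0,0],[0.2,0,0,0,0,0],[0.2,0,0,0,0,0]]]'

```text
time_s: 40.28
tcp_pos: [0.4999, -0.2586, 0.1416]
ee_rot: [[0.0, -0.105, 0.994], [-0.0, 0.994, 0.105], [-1.0, -0.0, 0.0]]
wrist_force: [0.5, -0.5, -0.7]
gripper_width: 0.479
```

Request:
play_rows --plan '[[[0.05,0,0,0,0,0],[0.1,0,0,0,0,0],[0.1,0,0,0,0,0]]]'

```text
time_s: 40.65
tcp_pos: [0.5, -0.2586, 0.1415]
ee_rot: [[0.001, -0.105, 0.994], [-0.0, 0.994, 0.105], [-1.0, -0.001, 0.001]]
wrist_force: [-1.8, 1.2, 5.8]
gripper_width: 0.476
```

Request:
play_rows --plan '[[[0,0,0,0,0,0],[0,0,0,0,0,0],[0,0,0,0,0,0],[0,0,0,0,0,0],[0,0,0,0,0,0]]]' --hand 1

```text
time_s: 41.28
tcp_pos: [0.4998, -0.2586, 0.1404]
ee_rot: [[-0.0, -0.105, 0.994], [0.0, 0.994, 0.105], [-1.0, 0.0, -0.0]]
wrist_force: [0.3, 0.3, 0.5]
gripper_width: 0.946
```

Request:
play_rows --plan '[[[-1,0,0,0,0,0],[-3,0,0,0,0,0],[-6,0,0,0,0,0],[-9,0,0,0,0,0],[-10,0,0,0,0,0]]]'

```text
time_s: 41.9
tcp_pos: [0.5008, -0.2589, 0.2433]
ee_rot: [[0.005, -0.105, 0.994], [-0.001, 0.994, 0.105], [-1.0, -0.002, 0.004]]
wrist_force: [-0.3, 0.2, -0.1]
gripper_width: 0.999
```

```bash
python3 -c "
from chk import *
go((.5,-.2586,.1415))
snap('wrist','w13'); snap('side','s13')
for f in('w13','s13'):
  w=np.load(f'pics/{f}.npz')['W'].reshape(-1,3); c=(.5,-.2587); print(f,'large',cyl(w,c,.033,.02,.072),'med',cyl(w,c,.027,.082,.125),'small',cyl(w,c,.021,.135,.165),top(w,c,.035,.1705))
im=cv2.imread('pics/s13.png'); cv2.imwrite('pics/s13c.png',cv2.resize(im[60:220,280:460],None,fx=3.5,fy=3.5))
"
```

```text
t 41.9 tcp [ 0.5008 -0.2589  0.2433] w 0.999 F [-0.33  0.23 -0.07]
shift cm [10.18  0.06 -0.12] turn [0.003 0.025 0.011]
w13 large (177, array([ 0.5005, -0.2597])) med (229, array([ 0.5007, -0.2597])) small (268, array([ 0.5005, -0.2597])) (1983, array([ 0.5005, -0.2599]), 0.0433, np.float64(0.1715))
s13 large (312, array([ 0.5003, -0.258 ])) med (225, array([ 0.5008, -0.2581])) small (128, array([ 0.5009, -0.2582])) (84, array([ 0.4995, -0.2545]), 0.0469, np.float64(0.1691))
```

View pics/s13c.png

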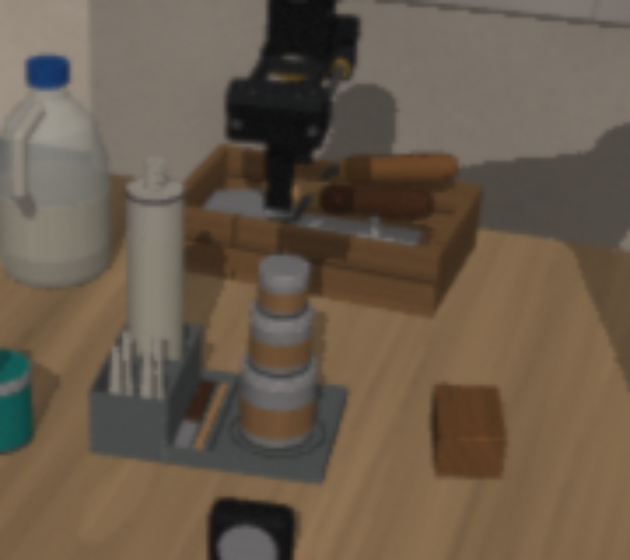

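The crop shows the stack at (280,355) upright and concentric, with the cartridge standing in the pocket at (155,265). I'll let the arm settle, then hand in.

Request:
play_rows --plan '[[[-2,0,0,0,0,0],[-3,0,0,0,0,0],[-3,0,0,0,0,0],[-3,0,0,0,0,0],[-3,0,0,0,0,0]]]'

```text
time_s: 42.62
tcp_pos: [0.4995, -0.2584, 0.2697]
ee_rot: [[-0.002, -0.105, 0.994], [0.001, 0.994, 0.105], [-1.0, 0.001, -0.002]]
wrist_force: [0.7, -0.0, -0.4]
gripper_width: 1.001
```

```bash
python3 -c "
from chk import *
snap('side','s14')
w=np.load('pics/s14.npz')['W'].reshape(-1,3); print(cyl(w,(.624,-.279),.025,.12,.2), cyl(w,(.624,-.279),.025,.16,.2))
a=cv2.imread('pics/side0.png').astype(int);b=cv2.imread('pics/s14.png').astype(int)
for n,(u0,u1,v0,v1) in dict(trowel=(235,322,270,315),tape=(338,372,200,228),offcut=(402,428,168,198)).items(): print(n,abs(a-b)[v0:v1,u0:u1].mean().round(2))
print(r.finish_job())"
```

```text
(378, array([ 0.6245, -0.2788])) (193, array([ 0.6244, -0.279 ]))
trowel 1.47
tape 1.4
offcut 1.2
the job is handed in; nothing more can be done
None
```

The job is done and handed in at about 43 s of the 122 s allowed; the hand-in reported no verdict. I stood the white cartridge in the empty back pocket, then stacked the large, medium and small tins in the marked circle. I lowered each piece to light contact before letting go.

**Last checks:**
- **Cartridge:** upright, about 1 mm from the pocket centre.
- **Large tin:** about 1 mm from the bay centre.
- **Stack:** the three tin axes agree within 0.3 mm in the wrist camera and 0.7 mm in the side camera. The small tin's lid measures 171.5 mm high in the wrist camera, against 170 mm expected.
- **Trowel, tape measure and offcut:** their areas in the side picture are unchanged from the start apart from image noise.

**Disagreements:**
- **Between cameras:** positions differed by a steady 1–2 mm, within the stated calibration. I aligned each placement using the wrist camera alone.
- **Small tin while held:** the side camera put it about 6 mm off in y. I set that aside because the fit most likely took in points on the fingers, and after release its sides matched the tins below.
- **Side-camera lid fit:** the small tin's lid still read about 4 mm off in y after release. It saw only a few points, and its other lid fits were also up to 4 mm off.

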